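# Clear the levelling table and shim its plate with a wedge

## Task

Clear the hinged plate of the levelling table: put the screw cap into the round tub and stand the vial upright in the rectangular tray. Then push the grey wedge flat along the bench under the plate's free edge until the plate has just lifted off its frame by a few millimetres (1 to 6 mm at the edge, never as much as 10 mm), and finish still gripping the wedge there, with the plate resting on the wedge and nothing else of the robot touching the table. Leave the other things on the bench where they are.

Things in the scene. Friction and masses are not known exactly. Their poses are not given: they have to be found in the camera images.
- base: Levelling table fixed to the bench: U-shaped aluminium frame, 150 mm (x) by 116 mm (y), carrying a hinged dark steel plate. Origin on the bench under its centre, z up, +x from the plate's free edge (x = -80 mm) to its hinge (x = +80 mm). Two side rails, 10 mm high, 24 mm wide, at y = +-46 mm.
- mouth (a point): Point on the bench below the plate's free edge, in the middle of the open mouth (x = -75 mm of the table) of the 68 mm wide channel between the rails. The channel's floor is the bench; it runs along the table's +x for about 135 mm.
- plate (a joint): Hinge of the steel plate, rad: 0 = resting level on the frame, grows as the free edge rises; the edge is 155 mm from the hinge axis, so 0.01 rad lifts it 1.55 mm. No spring, hardly any friction: it falls back by its weight. Plate 120 mm wide, about 0.7 kg, its top 19 mm above the bench at rest.
- free_edge (a point): Lowest point in the middle of the plate's free edge (a 10 mm thick round bar across the whole width, at x = -75 mm of the table). 10 mm above the bench at rest; the wedge goes under here.
- wedge: Loose grey plastic wedge, 126 x 30 x 45 mm, 0.15 kg. Origin under its middle, z up, +x to the thin tip (x = +63 mm, 3 mm high). Its top slopes evenly up to 21 mm at x = -27 mm; behind that to x = -63 mm is an upright grip block, 30 mm wide, 45 mm high. The slope meets the resting edge with the tip 35 mm past it; each 10 mm more lifts it about 2 mm.
- wedge_tip (a point): Middle of the wedge's tip, at its underside.
- wedge_grip (a point): Middle of the wedge's grip block, 28 mm above its underside; take it across its 30 mm width (the wedge's y).
- vial: Small clear sample vial with white cap, 29 mm across, 68 mm high, 28 g, standing on the plate. Origin at the centre of its underside.
- cap: Loose ribbed screw cap, a disc 36 mm across and 18 mm high, 20 g, lying on the plate. Origin at the centre of its underside.
- tub: Round grey open tub, 104 mm across at the rim, 45 mm high, wall 3 mm, narrowing a little to the bottom, loose, standing on the bench. Origin at the centre of its underside.
- tray: Rectangular open grey tray, 90 x 130 x 30 mm (x, y, z), walls and floor 4 mm, loose, standing on the bench. Origin at the centre of its underside.
- timer: Bystander, to be left alone: low timer, 64 x 66 x 18 mm. Origin at its underside.
- tape: Bystander, to be left alone: small roll of dark tape, 53 x 51 x 19 mm. Origin at its underside.
- dropper: Bystander, to be left alone: dropper bottle, 34 mm across, 97 mm high. Origin at its underside.
- tip_box: Bystander, to be left alone: pipette tip box with closed lid, 76 x 121 x 72 mm. Origin at its underside.
- swabs: Bystander, to be left alone: flat swab pack, 24 x 172 x 9 mm. Origin at its underside.

How it is judged:
On the way:
1. the cap lies in the tub and the vial stands in the tray, both let go, the plate still resting on its frame (horizontal distance between cap and tub below 0.045 m and z of cap in the frame of tub below 0.03 m and angle between each of tub, tray's own z axis and vertical below 0.1 rad and x of vial in the frame of tray between -0.04 and 0.04 m and y of vial in the frame of tray between -0.06 and 0.06 m and z of vial in the frame of tray below 0.015 m and angle between vial's own z axis and vertical below 0.15 rad and contact force between each of the arm, the fingers and cap below 0.1 N and contact force between each of the arm, the fingers and vial below 0.1 N and value of joint plate below 0.004 rad), for 0.2 s.
At the end, for the whole second after the job is handed in: Cap in the tub, vial upright (0.15 rad) on the tray floor, both let go; plate at rest at 0.0065 to 0.040 rad (edge 1 to 6 mm up), pressed by the wedge with over 0.5 N, untouched by the robot; wedge flat on the bench (under 5 mm, 0.08 rad), still, gripped with over 2 N (horizontal distance between cap and tub below 0.045 m and z of cap in the frame of tub below 0.03 m and angle between each of tub, tray's own z axis and vertical below 0.1 rad and x of vial in the frame of tray between -0.04 and 0.04 m and y of vial in the frame of tray between -0.06 and 0.06 m and z of vial in the frame of tray below 0.015 m and angle between vial's own z axis and vertical below 0.15 rad and contact force between each of the arm, the fingers and cap below 0.1 N and contact force between each of the arm, the fingers and vial below 0.1 N and value of joint plate between 0.0065 and 0.04 rad and velocity of joint plate below 0.03 rad/s and contact force between wedge and base above 0.5 N and contact force between the fingers and wedge above 2 N and contact force between each of the fingers, the arm and base below 0.1 N and height (world z) of wedge below 0.005 m and angle between wedge's own z axis and vertical below 0.08 rad and linear speed of wedge below 0.01 m/s); the arm keeps its last pose, push and grip.
It fails at once if the plate's free edge is pried up by 10 mm or more (0.065 rad) (value of joint plate above 0.065 rad).
It fails at once if one of the other things on the bench is moved by more than 25 mm (distance of any of timer, tape, dropper, tip_box, swabs from where it was at the start of the episode above 0.025 m).
It also fails if it takes over 72 s, if anything falls off the work surface, if the arm or the gripper's body presses on something with over 40 N, if the wrist force passes 120 N, or if a joint passes its speed limit or range.

## Robot

A 6-joint arm with a two-finger parallel gripper is mounted at the origin on a cart in front of the work surface, level with it; the furniture and walls round the work are solid. World frame = base frame: x ahead of the robot, y to its left, z up, the work surface at z = 0. Lengths are in m, angles in rad, forces in N, time in s.
With the tool pointing down it reaches from about 0.225 to 0.875 m from the base axis. Payload 3.4 kg.
Tool frame: the origin (TCP) lies on the centre line of the jaws, within the pads' length; the fingertips stand 11 mm ahead of it and the grasp point (between the pads) lies 8 mm behind it; z points along the fingers, y is the line along which they close (so a half turn about z gives the same grasp; the last joint's range is limited). The gripper opens to 85 mm and grips with 20 to 120 N. Pads are 22 mm wide; open, the fingers measure 114 mm over their backs; the gripper's body (76 mm by 85 mm) begins 54 mm behind the grasp point. The pads swing forward as they close: fully open they stand 13 mm farther back than shut.
Start: joints at [1.011, 0.276, 1.505, -0, 1.361, -0.121], TCP at [0.244, 0.521, 0.242] pointing down, gripper open.
Joint ranges: [-2.89, 2.89], [-0.75, 2.08], [0.22, 2.7], [-1.18, 4.32], [0.11, 2.71], [-2.7, 2.7]. Speed limits (rad/s): [2.57, 2.57, 3.14, 3.14, 3.14, 3.14].

## Interface

Orientations are given as a unit quaternion [w, x, y, z].
In Python, from rig import manip, eyes, job gives the robot as it stands.
- The arm moves only by the tool drive_tool, never from a script. Its argument "rows" is a list of rows, each a list of 3 entries, a list of its own where there are three numbers: the turn, a rotation vector about the world's x, y, z in rad, then the shift along the world's x, y, z in cm, then the finger opening in cm, from 0 to 8.54. A call has 1 to 8 rows; each row shifts and turns the commanded pose from where the row before left it; what a row does not reach is not made up. A row lasts 1/8 s, in which the tool goes at most 62.5 mm and 10.7 degrees, less where a joint would pass 70% of its speed; a pose out of reach is approached as far as the arm can. A call is refused whole if a number of a shift passes 6.25 or a number of a turn 0.188, either way. A call with a gripper value outside its range is refused whole. The fingers move at their own pace and stop on an object; "force" is the grip in N (left out, the last holds). Time passes only in rows, so rows that do not move let the fingers close. It gives the time, the measured TCP pose, the force, the opening and the grip force at its end, in the units of the state.
- manip.get_state(): the state, without advancing time (a new reading comes with each control period).
- eyes.get_image(name): name is "side" or "top"; returns the picture (384x512x3 uint8, red, green, blue); there is no depth.
- eyes.get_calibration(name): a dict with "camera_matrix" (3x3 intrinsics, pixels), "view" (4x4, takes a point from world to camera coordinates). Camera axes: x right, y up, looking along -z (the intrinsics and any distortion apply to the point x, -y, -z); pixel columns grow to the right and rows downward; lengths in m; the calibration is good to about 2 mm. A picture is of the moment at which its call begins. get_calibration takes no time and is no camera call.
- job.sign_off(): hands the job in; it is judged then, once.
The state is a dict: "clock": time; "qpos": joint angles; "qd": joint speeds; "effort": joint torques, N m; "position": TCP position; "ee_rot": TCP orientation; "contact_force": force on the tool from outside, world axes, zero at the start; "moment": the same for the moment, N m; "width": finger opening in m; "gripper_force": force on a finger pad.
Only numpy, scipy, OpenCV 4.12 (cv2) and the standard library are available. Lean on these libraries where they do the work, as an engineer would, in place of code of your own. Each camera call takes 0.05 s, during which the arm holds its last target. There are 200 camera calls.

## Working session

There is one attempt and no reset: what is moved stays moved. The work goes in short steps, Python scripts to look and compute and a tool call to move; the robot and the scene stay as the last step left them, time stands still between calls to the robot, and variables do not carry over. Pictures are saved under pics/ and viewed, at most 12 in all, crops included, and the job is handed in when it is done.

Besides the shell and the picture viewer there is one more tool, called as name(argument=value, ...) on one line, values as JSON. drive_tool: Moves the arm, as the interface text tells. Its arguments: {"type":"object","properties":{"rows":{"type":"array"},"force":{"type":"number"}},"required":["rows"]}

```bash
mkdir -p pics; ls; cat > h.py <<'E'
import numpy as np, cv2
from rig import manip, eyes, job
def snap(n,f):
    im=eyes.get_image(n); cv2.imwrite('pics/'+f,im[:,:,::-1]); return im
def ray(n,u,v):
    c=eyes.get_calibration(n);K=np.array(c['camera_matrix']);V=np.array(c['view'])
    d=np.linalg.solve(K,[u,v,1.]);d=np.array([d[0],-d[1],-d[2]])
    R=V[:3,:3];return -R.T@V[:3,3],R.T@d
def on(n,u,v,z):
    o,d=ray(n,u,v);return o+d*(z-o[2])/d[2]
def proj(n,p):
    c=eyes.get_calibration(n);K=np.array(c['camera_matrix']);V=np.array(c['view'])
    q=V[:3,:3]@np.array(p)+V[:3,3];w=K@np.array([q[0],-q[1],-q[2]]);return w[:2]/w[2]
E
python3 - <<'E'
from h import *
snap('top','t0.png');snap('side','s0.png')
for n in('top','side'):
    c=eyes.get_calibration(n);print(c.keys(),ray(n,256,192))
print(manip.get_state())
E
```

```text
pics
dict_keys(['camera_matrix', 'view']) (array([0.37402676, 0.01851424, 1.09305919]), array([ 0.16351033, -0.0052314 , -0.98663608]))
dict_keys(['camera_matrix', 'view']) (array([0.57038077, 0.98657153, 0.72839489]), array([-0.02688772, -0.82233397, -0.56841157]))
{'clock': 0.1, 'qpos': array([ 1.01097392e+00,  2.76580898e-01,  1.50598231e+00,  7.53250631e-06,
        1.36070416e+00, -1.20992758e-01]), 'qd': array([ 9.81719045e-04, -9.67544899e-04, -3.63738098e-03, -1.62357305e-03,
       -3.48208437e-04, -4.64806245e-05]), 'effort': array([ 1.15086619e-03, -4.17703056e+01, -2.46406245e+01, -1.92524853e-04,
        5.76245890e-03,  4.79124111e-06]), 'position': array([0.24407153, 0.52014669, 0.24150782]), 'ee_rot': array([-2.83041748e-04,  2.17659208e-01,  9.76024471e-01, -7.88081042e-04]), 'contact_force': array([ 0.6993361 , -0.24281753,  0.31103297]), 'moment': array([ 0.01541094, -0.00111524, -0.02577135]), 'gripper_force': 0.0, 'width': 0.08539158252514989}
```

View pics/t0.png

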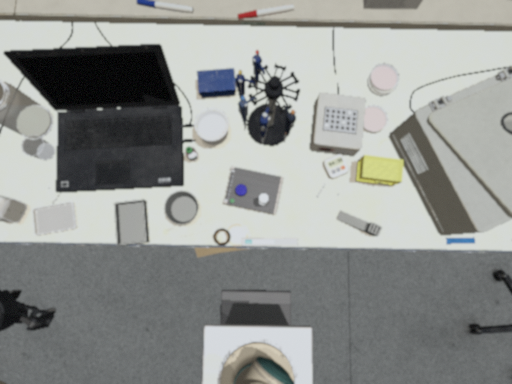

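View pics/s0.png

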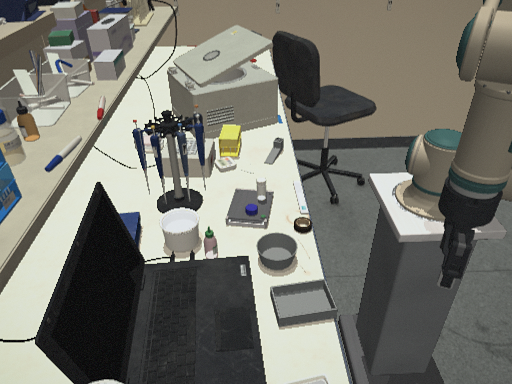

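The top view shows the plate at about (253,190), with the blue cap at (241,190) and the vial at (262,199). The wedge is at (358,222), the tub at (182,208) and the tray at (132,222). I'll zoom in to get the details.

```bash
python3 - <<'E'
from h import *
t=cv2.imread('pics/t0.png');s=cv2.imread('pics/s0.png')
a=cv2.resize(t[150:255,205:395],None,fx=4,fy=4,interpolation=cv2.INTER_CUBIC)
b=cv2.resize(s[120:340,200:340],None,fx=4,fy=4,interpolation=cv2.INTER_CUBIC)
cv2.imwrite('pics/tc.png',a)
b=cv2.resize(s[125:245,185:335],None,fx=5,fy=5,interpolation=cv2.INTER_CUBIC);cv2.imwrite('pics/sc.png',b)
for nm,u,v,z in[('cap',241,190,.037),('vialtop',262,199,.087),('wtip',338,214,0),('wgrip',373,229,.045),('tub',182,208,.045),('tray',132,222,.03),('tape',222,237,.01),('swabs',272,241,.01),('base',257,360,0)]:
    print(nm,on('top',u,v,z).round(3))
E
```

```text
cap [0.554 0.058 0.037]
vialtop [ 0.521 -0.004  0.087]
wtip [ 0.491 -0.244  0.   ]
wgrip [ 0.443 -0.336  0.045]
tub [0.495 0.233 0.045]
tray [0.452 0.384 0.03 ]
tape [0.413 0.114 0.01 ]
swabs [ 0.403 -0.039  0.01 ]
base [0.057 0.001 0.   ]
```

View pics/tc.png

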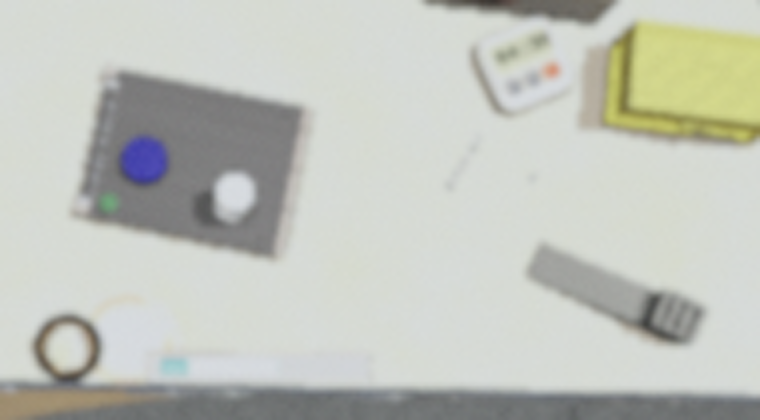

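View pics/sc.png

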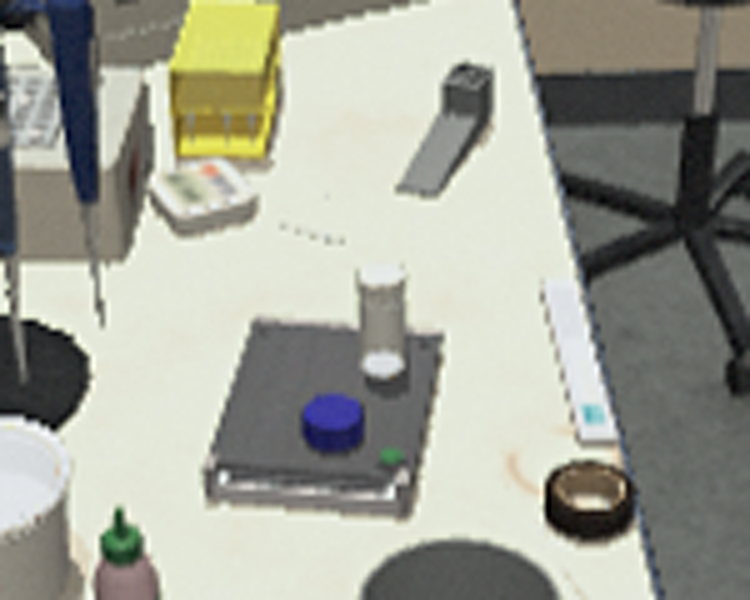

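The free edge of the table faces the robot's right (−y), with the hinge on the left. The wedge lies to the right, with its tip at crop (540,258) and grip block at (672,318). Next I'll measure everything.

```bash
python3 - <<'E'
from h import *
def C(x,y,z): return on('top',(x+.5)/4-.5+205,(y+.5)/4-.5+150,z)
def S(x,y,z): return on('side',(x+.5)/5-.5+185,(y+.5)/5-.5+125,z)
P=[C(*p,.019)[:2] for p in[(108,70),(309,108),(280,258),(76,214)]]
print('plate',np.round(P,3),'c',np.mean(P,0).round(4),[np.linalg.norm(P[i]-P[(i+1)%4]).round(3) for i in range(4)])
d=(P[0]-P[1]+P[3]-P[2]);print('dir deg',np.degrees(np.arctan2(d[1],d[0])))
Q=[S(x,y,z)[:2] for x,y,z in[(255,322,.019),(443,336,.019),(408,515,0),(208,500,0)]];print('side plate',np.round(Q,3))
W=[C(*p)[:2] for p in[(541,243,.003),(527,276,.003),(705,308,.045),(690,342,.0)]];print('wedge',np.round(W,3))
print('wedge side tip',S(398,190,.003)[:2],S(437,195,.003)[:2],'blk top',S(446,66,.045)[:2],S(493,75,.045)[:2],S(486,97,.045)[:2],S(444,85,.045)[:2])
for n,f in(('top','t0'),('side','s0')):
    im=cv2.imread(f'pics/{f}.png').astype(int);m=((im[:,:,0]-im[:,:,1]>60)&(im[:,:,0]-im[:,:,2]>60)).astype(np.uint8)
    for s in cv2.connectedComponentsWithStats(m)[2:]:
        pass
    nn,l,st,ce=cv2.connectedComponentsWithStats(m)
    for i in range(1,nn):
        if st[i,4]>40: print(n,'blue',ce[i].round(1),st[i],on(n,*ce[i],.033 if n=='top' else .031).round(4))
print('vial top',C(235,190,.087).round(4),'side',S(381,275,.087).round(4),S(382,372,.019).round(4))
# tub, tray blobs
im=cv2.cvtColor(cv2.imread('pics/t0.png'),cv2.COLOR_BGR2GRAY)
for nm,(x0,y0,x1,y1),z in(('tub',(160,185,206,232),.045),('tray',(110,195,152,243),.03)):
    m=(im[y0:y1,x0:x1]<165).astype(np.uint8);c=max(cv2.findContours(m,0,1)[0],key=cv2.contourArea)
    r=cv2.minAreaRect(c);b=cv2.boxPoints(r)+[x0,y0];print(nm,r,on('top',*(np.array(r[0])+[x0,y0]),z).round(3),[on('top',*p,z)[:2].round(3).tolist() for p in b])
E
python3 -c "
import cv2;t=cv2.imread('pics/t0.png');cv2.imwrite('pics/tt.png',cv2.resize(t[130:255,100:250],None,fx=4,fy=4,interpolation=2))"
```

```text
plate [[ 0.629  0.09 ]
 [ 0.602 -0.067]
 [ 0.485 -0.045]
 [ 0.516  0.111]] c [0.5578 0.0224] [np.float64(0.159), np.float64(0.119), np.float64(0.16), np.float64(0.115)]
dir deg 79.5117040030756
side plate [[ 0.6   -0.06 ]
 [ 0.483 -0.038]
 [ 0.514  0.112]
 [ 0.628  0.092]]
wedge [[ 0.502 -0.249]
 [ 0.476 -0.238]
 [ 0.451 -0.36 ]
 [ 0.427 -0.364]]
wedge side tip [ 0.49937106 -0.24533201] [ 0.47217008 -0.23665581] blk top [ 0.45727785 -0.35349633] [ 0.42377811 -0.33670089] [ 0.43217498 -0.30256186] [ 0.46109602 -0.32320387]
top blue [240.5 189.5] [236 185  10  10  88] [0.5565 0.0602 0.033 ]
side blue [  6.5 209.3] [  0 197  19  24  78] [1.2709 0.0244 0.031 ]
side blue [251.  207.1] [246 204  11   7  67] [0.555  0.0538 0.031 ]
vial top [ 0.5262 -0.0083  0.087 ] side [ 0.5233 -0.0048  0.087 ] [ 0.5232 -0.0015  0.019 ]
tub ((21.0, 22.5), (33.0, 32.0), 90.0) [0.497 0.236 0.045] [[0.545, 0.286], [0.547, 0.19], [0.448, 0.186], [0.447, 0.281]]
tray ((21.48443603515625, 26.750974655151367), (42.3548583984375, 32.062442779541016), 86.42366790771484) [0.452 0.385 0.03 ] [[0.512, 0.442], [0.52, 0.346], [0.393, 0.33], [0.386, 0.424]]
```

View pics/tt.png

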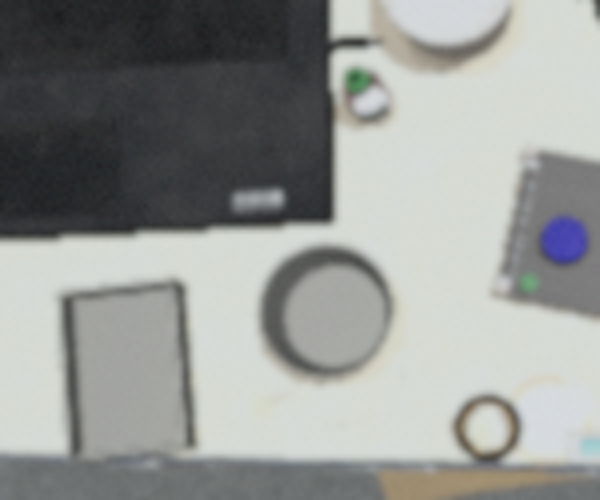

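Estimates in metres: cap (0.556, 0.058), vial (0.524, −0.004), tub (0.497, 0.236) and tray (0.452, 0.385), with the tray's long side along x. The table axis is at 79.5°. I'll take the vial first, with the jaws closing across the table (−10.5°).

drive_tool(rows=[[[0,0,-0.16],[2.8,-5.2,0],5.5],[[0,0,-0.16],[2.8,-5.2,0],5.5],[[0,0,-0.16],[2.8,-5.2,0],5.5],[[0,0,-0.16],[2.8,-5.2,0],5.5],[[0,0,-0.16],[2.8,-5.2,0],5.5],[[0,0,-0.16],[2.8,-5.2,0],5.5],[[0,0,-0.16],[2.8,-5.2,0],5.5],[[0,0,-0.16],[2.8,-5.2,0],5.5]], force=25)

```text
clock: 1.1
position: [0.4687, 0.1028, 0.2421]
ee_rot: [-0.0, 0.759, 0.651, 0.0]
contact_force: [1.1, 0.1, -0.3]
width: 0.0547
gripper_force: 0.0
```

drive_tool(rows=[[[0,0,-0.03],[2.8,-5.3,-1],5.5],[[0,0,0],[2.7,-5.4,-1.2],5.5],[[0,0,0],[0,0,-6],5.5],[[0,0,0],[0,0,-3],5.5],[[0,0,0],[0,0,0],5.5],[[0,0,0],[0,0,0],5.5]])

```text
clock: 1.85
position: [0.5243, -0.0024, 0.1314]
ee_rot: [0.001, 0.767, 0.642, 0.001]
contact_force: [0.7, -0.3, 0.4]
width: 0.0553
gripper_force: 0.0
```

```bash
python3 - <<'E'
from h import *
print(manip.get_state()['position'])
t=snap('top','t1.png');s=snap('side','s1.png')
a=cv2.resize(t[150:250,200:300,::-1],(560,560),interpolation=2)
b=cv2.resize(s[150:240,200:300,::-1],None,fx=5.6,fy=5.6,interpolation=2)
b=b[:,:]
cv2.imwrite('pics/v1.png',cv2.resize(np.hstack([a[:504],b]),(800,360)))
E
```

```text
[ 0.52425643 -0.00242311  0.13139178]
```

View pics/v1.png

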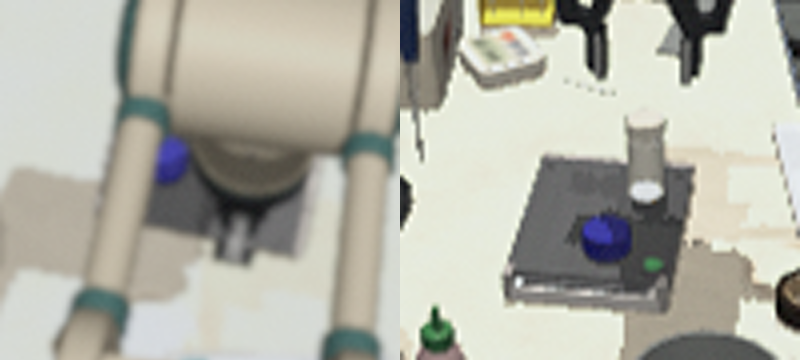

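The side view shows both fingers above the vial, straddling it, with finger columns at about 597 and 680 and the vial at 645. I'll go down and grip.

drive_tool(rows=[[[0,0,0],[0,-0.2,-3.7],5.5],[[0,0,0],[0,0,-3],5.5],[[0,0,0],[0,0,0],5.5],[[0,0,0],[0,0,0],2.4],[[0,0,0],[0,0,0],2.4],[[0,0,0],[0,0,0],2.4],[[0,0,0],[0,0,0],2.4]])

```text
clock: 2.82
position: [0.5248, -0.0046, 0.0652]
ee_rot: [0.002, 0.767, 0.641, 0.001]
contact_force: [0.2, 0.5, 7.4]
width: 0.0286
gripper_force: 24.7
```

drive_tool(rows=[[[0,0,0],[0,0,2],2.4],[[0,0,0],[0,0,4],2.4],[[0,0,0],[0,3,2],2.4],[[0,0,0],[-1.5,5.5,0],2.4],[[0,0,0],[-1.5,5.5,0],2.4],[[0,0,0],[-1.5,5.5,0],2.4],[[0,0,0],[-1.5,5.5,0],2.4],[[0,0,0],[-1.3,5.5,0],2.4]])

```text
clock: 3.82
position: [0.4497, 0.3023, 0.144]
ee_rot: [0.0, 0.767, 0.642, 0.001]
contact_force: [0.8, -0.2, -0.0]
width: 0.0287
gripper_force: 24.8
```

drive_tool(rows=[[[0,0,0],[0,5,0],2.4],[[0,0,0],[0,3.5,0],2.4],[[0,0,0],[0,0,-3],2.4],[[0,0,0],[0,0,-2],2.4],[[0,0,0],[0,0,0],2.4],[[0,0,0],[0,0,0],2.4]])

```text
clock: 4.58
position: [0.4509, 0.3859, 0.0943]
ee_rot: [0.0, 0.767, 0.641, 0.001]
contact_force: [0.5, 0.1, -0.2]
width: 0.0287
gripper_force: 24.8
```

```bash
python3 - <<'E'
from h import *
print(manip.get_state()['position'],manip.get_state()['contact_force'])
s=snap('side','s2.png')
cv2.imwrite('pics/v2.png',cv2.resize(s[200:340,220:380,::-1],None,fx=4,fy=4,interpolation=2))
E
```

```text
[0.45089233 0.3858506  0.09430014] [ 0.54882378  0.11666345 -0.18802137]
```

View pics/v2.png

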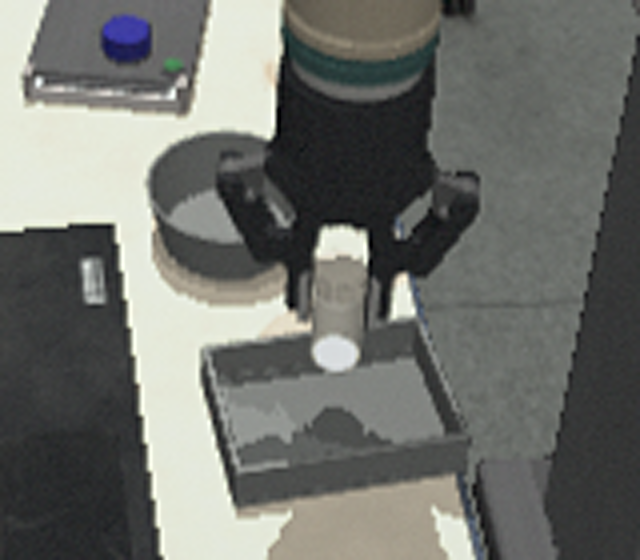

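The vial is held upright above the middle of the tray. I'll lower it about 4.4 cm and release.

drive_tool(rows=[[[0,0,0],[0,0,-2.5],2.4],[[0,0,0],[0,0,-1.5],2.4],[[0,0,0],[0,0,-0.4],2.4],[[0,0,0],[0,0,0],2.4],[[0,0,0],[0,0,0],2.4]])

```text
clock: 5.25
position: [0.4504, 0.3857, 0.0503]
ee_rot: [-0.0, 0.767, 0.641, 0.0]
contact_force: [-2.0, -0.2, 6.1]
width: 0.0289
gripper_force: 25.1
```

drive_tool(rows=[[[0,0,0],[0,0,0],3.2],[[0,0,0],[0,0,0],5.5],[[0,0,0],[0,0,0],5.5],[[0,0,0],[0,0,3],5.5],[[0,0,0],[0,0,6],5.5],[[0,0,0],[1.7,-5.5,0],5.5],[[0,0,0],[1.8,-5.5,0],5.5],[[0,0,0],[1.8,-5.5,0],5.5]])

```text
clock: 6.25
position: [0.5038, 0.2192, 0.1395]
ee_rot: [0.0, 0.767, 0.642, 0.0]
contact_force: [1.2, -0.2, -0.0]
width: 0.0548
gripper_force: 0.0
```

drive_tool(rows=[[[0,0,0],[1.8,-5.5,0],5.5],[[0,0,0],[1.8,-5.5,0],5.5],[[0,0,0],[1.6,-5.3,-2],5.5],[[0,0,0],[0,0,-5],5.5],[[0,0,0],[0,0,0],5.5],[[0,0,0],[0,0,0],5.5]])

```text
clock: 7.0
position: [0.5559, 0.058, 0.0702]
ee_rot: [0.0, 0.767, 0.642, 0.0]
contact_force: [0.4, -0.1, 0.7]
width: 0.0548
gripper_force: 0.0
```

```bash
python3 - <<'E'
from h import *
print(manip.get_state()['position'],manip.get_state()['contact_force'])
s=snap('side','s3.png')
cv2.imwrite('pics/v3.png',cv2.resize(s[170:330,190:350,::-1],None,fx=3.7,fy=3.7,interpolation=2))
E
```

```text
[0.55588427 0.05804003 0.07023434] [ 0.42553744 -0.13361109  0.74138352]
```

View pics/v3.png

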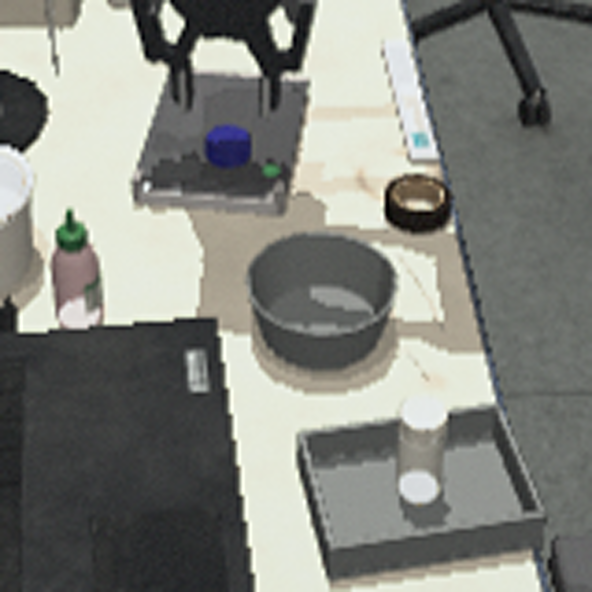

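The vial stands in the tray and the fingers straddle the cap. I'll go down for the cap.

drive_tool(rows=[[[0,0,0],[0,0,-2.5],5.5],[[0,0,0],[0,0,-1.4],5.5],[[0,0,0],[0,0,0],5.5],[[0,0,0],[0,0,0],3.2],[[0,0,0],[0,0,0],3.2],[[0,0,0],[0,0,0],3.2],[[0,0,0],[0,0,0],3.2]])

```text
clock: 7.92
position: [0.5562, 0.0577, 0.0314]
ee_rot: [0.001, 0.767, 0.641, 0.001]
contact_force: [0.2, 0.4, 6.3]
width: 0.035
gripper_force: 25.4
```

drive_tool(rows=[[[0,0,0],[0,0,3],3.2],[[0,0,0],[0,0,5],3.2],[[0,0,0],[-1.9,5.8,0],3.2],[[0,0,0],[-2,6,0],3.2],[[0,0,0],[-2,6,0],3.2],[[0,0,0],[0,0,-4],3.2],[[0,0,0],[0,0,-3],3.2],[[0,0,0],[0,0,0],3.2]])

```text
clock: 8.93
position: [0.4945, 0.2336, 0.0382]
ee_rot: [-0.001, 0.767, 0.642, -0.003]
contact_force: [-0.3, -0.8, 0.2]
width: 0.0348
gripper_force: 25.1
```

drive_tool(rows=[[[0,0,0],[0,0,0],3.2],[[0,0,0],[0,0,0],4.6],[[0,0,0],[0,0,0],4.6],[[0,0,0],[0,0,4],4.6],[[0,0,0],[0,0,6],4.6],[[0,0,0],[0,-5,4],4.6],[[0,0,0],[0,-6,0],4.6],[[0,0,0],[0,-6,0],4.6]])

```text
clock: 9.93
position: [0.4972, 0.0638, 0.181]
ee_rot: [0.001, 0.767, 0.642, 0.001]
contact_force: [0.9, -0.3, -0.5]
width: 0.0462
gripper_force: 0.0
```

```bash
python3 - <<'E'
from h import *
print(manip.get_state()['position'])
snap('side','s4.png')
for n,f in(('side','s4'),):
    im=cv2.imread(f'pics/{f}.png').astype(int);m=((im[:,:,0]-im[:,:,1]>50)&(im[:,:,0]-im[:,:,2]>50)).astype(np.uint8)
    nn,l,st,ce=cv2.connectedComponentsWithStats(m)
    for i in range(1,nn):
        if st[i,4]>15: print(n,'blue',ce[i].round(1),st[i],on(n,*ce[i],.016).round(4))
E
```

```text
[0.49720811 0.06382806 0.18104394]
side blue [57.7 65.7] [56 60  5 12 30] [ 1.6529 -1.4232  0.016 ]
side blue [ 52.7 161. ] [ 46 155  14  13  51] [ 1.2554 -0.2809  0.016 ]
side blue [  6.6 209.3] [  0 197  20  25 100] [1.2856 0.0036 0.016 ]
side blue [275.5 253.3] [269 249  14  10 102] [0.4981 0.2344 0.016 ]
```

The cap is in the tub, at its centre, and let go. Next is the wedge: grip at about (0.4425, −0.339), axis at 65°.

drive_tool(rows=[[[0,0,-0.036],[-0.8,-5.8,0],5.5],[[0,0,-0.036],[-0.8,-5.8,0],5.5],[[0,0,-0.036],[-0.8,-5.8,0],5.5],[[0,0,-0.036],[-0.8,-5.8,0],5.5],[[0,0,-0.036],[-0.8,-5.8,0],5.5],[[0,0,-0.036],[-0.8,-5.8,-2],5.5],[[0,0,-0.036],[-0.7,-5.5,-2],5.5],[[0,0,0],[0,0,-5],5.5]])

```text
clock: 10.98
position: [0.4436, -0.3442, 0.0911]
ee_rot: [0.005, 0.843, 0.538, 0.001]
contact_force: [0.7, 0.6, -0.8]
width: 0.0551
gripper_force: 0.0
```

drive_tool(rows=[[[0,0,0],[0,0,0],5.5],[[0,0,0],[0,0,0],5.5]])

```text
clock: 11.22
position: [0.4425, -0.3377, 0.0907]
ee_rot: [0.001, 0.842, 0.54, 0.0]
contact_force: [-0.1, -0.2, 1.1]
width: 0.0552
gripper_force: 0.0
```

```bash
python3 - <<'E'
from h import *
print(manip.get_state()['position'])
s=snap('side','s5.png')
t=snap('top','t5.png')
a=cv2.resize(s[115:205,220:320,::-1],(400,360),interpolation=2)
b=cv2.resize(t[180:270,310:410,::-1],(400,360),interpolation=2)
cv2.imwrite('pics/v5.png',np.hstack([a,b]))
E
```

```text
[ 0.4425222  -0.33769605  0.09072322]
```

View pics/v5.png

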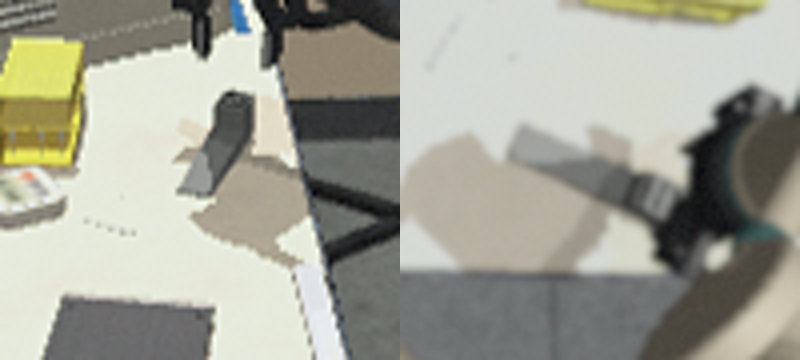

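The block is between the fingers and parallel to the pads. I'll go down and grip it.

drive_tool(rows=[[[0,0,0],[0,0,-4],5.5],[[0,0,0],[0,0,-2.9],5.5],[[0,0,0],[0,0,0],5.5],[[0,0,0],[0,0,0],2.6],[[0,0,0],[0,0,0],2.6],[[0,0,0],[0,0,0],2.6],[[0,0,0],[0,0,0],2.6]], force=50)

```text
clock: 12.2
position: [0.4433, -0.3388, 0.0226]
ee_rot: [0.002, 0.842, 0.54, 0.001]
contact_force: [0.8, 0.4, 6.8]
width: 0.0294
gripper_force: 50.2
```

```bash
python3 - <<'E'
from h import *
print(manip.get_state()['position'],manip.get_state()['ee_rot'],manip.get_state()['contact_force'])
t=snap('top','t6.png');s=snap('side','s6.png')
a=cv2.resize(s[115:205,220:320,::-1],(400,360),interpolation=2)
b=cv2.resize(t[180:270,310:410,::-1],(400,360),interpolation=2)
cv2.imwrite('pics/v6.png',np.hstack([a,b]))
E
```

```text
[ 0.44331579 -0.3387788   0.02256083] [2.27949236e-03 8.41708510e-01 5.39926869e-01 7.51852213e-04] [0.81346772 0.36039148 6.84747189]
```

View pics/v6.png

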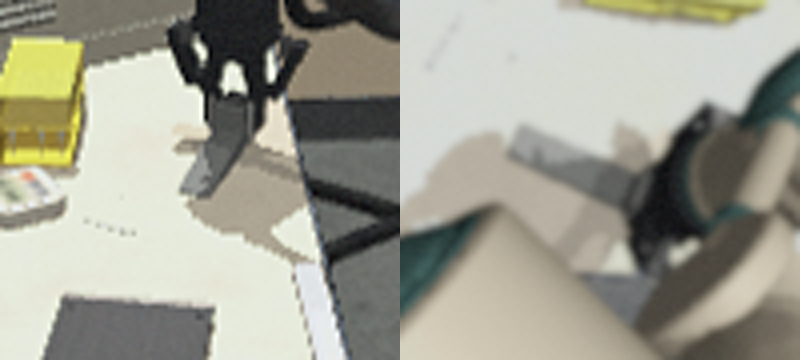

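The wedge is gripped (29.4 mm). I'll carry it to a spot about 20 mm short of the free edge, turning it to 79.5° on the way.

drive_tool(rows=[[[0,0,0],[0,0,0.4],2.6],[[0,0,0.049],[1.5,3.3,0],2.6],[[0,0,0.049],[1.5,3.3,0],2.6],[[0,0,0.049],[1.6,3.3,0],2.6],[[0,0,0.049],[1.6,3.3,0],2.6],[[0,0,0.049],[1.5,3.3,0],2.6],[[0,0,0],[0,0,0],2.6],[[0,0,0],[0,0,-0.3],2.6]])

```text
clock: 13.3
position: [0.519, -0.1727, 0.0225]
ee_rot: [0.0, 0.769, 0.639, 0.0]
contact_force: [-4.2, 6.3, 26.8]
width: 0.0297
gripper_force: 53.0
```

drive_tool(rows=[[[0,0,0],[0,0,0],2.6],[[0,0,0],[0,0,0],2.6]])

```text
clock: 13.55
position: [0.519, -0.1728, 0.0226]
ee_rot: [0.0, 0.77, 0.638, 0.001]
contact_force: [0.2, 5.1, 8.5]
width: 0.0295
gripper_force: 50.4
```

```bash
python3 - <<'E'
from h import *
st=manip.get_state();print(st['position'],st['ee_rot'],st['contact_force'])
t=snap('top','t7.png');s=snap('side','s7.png')
b=cv2.resize(s[150:250,215:315,::-1],(400,400),interpolation=2)
a=cv2.resize(t[150:250,220:320,::-1],(400,400),interpolation=2)
cv2.imwrite('pics/v7.png',np.hstack([a,b]))
for p in[(340.5,211.25),(337,219.25)]: print('old tip',on('top',*p,.003).round(4))
for p in[(265,163),(271.75,164.25)]: print('old tip side',on('side',*p,.003).round(4))
E
```

```text
[ 0.51898488 -0.1728232   0.02256058] [2.55191657e-06 7.70313574e-01 6.37664434e-01 1.03283609e-03] [0.20361198 5.08782423 8.50432153]
old tip [ 0.4991 -0.251   0.003 ]
old tip [ 0.474  -0.2397  0.003 ]
old tip side [ 0.4967 -0.2424  0.003 ]
old tip side [ 0.4734 -0.2322  0.003 ]
```

View pics/v7.png

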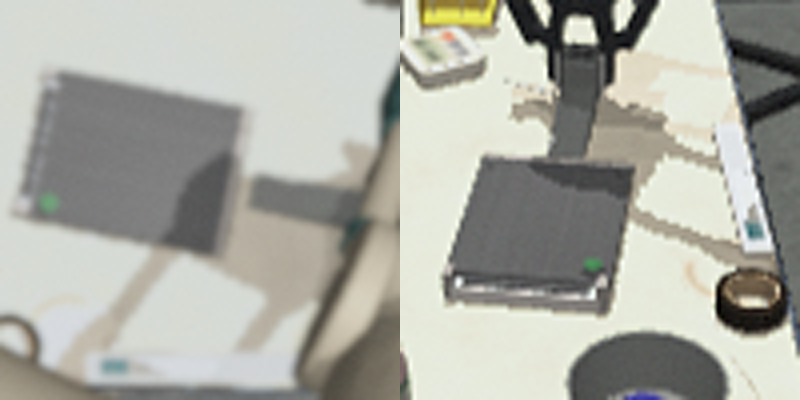

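The tip points at the middle of the mouth, about 12 mm short of the plate's visible edge. The tip is at crop (251,190) and the edge middle at (235,180). I'll slide it in, moving it 3 mm in +x on the way.

drive_tool(rows=[[[0,0,0],[0.45,0.8,0],2.6],[[0,0,0],[0.15,0.8,0],2.6],[[0,0,0],[0.15,0.8,0],2.6],[[0,0,0],[0.15,0.8,0],2.6],[[0,0,0],[0.15,0.8,0],2.6],[[0,0,0],[0,0,0],2.6]])

```text
clock: 14.4
position: [0.5303, -0.1346, 0.0225]
ee_rot: [0.002, 0.77, 0.638, 0.0]
contact_force: [0.8, -0.7, 4.2]
width: 0.0292
gripper_force: 50.1
```

drive_tool(rows=[[[0,0,0],[0.09,0.5,0],2.6],[[0,0,0],[0.09,0.5,0],2.6],[[0,0,0],[0,0,0],2.6]])

```text
clock: 14.78
position: [0.5321, -0.1251, 0.0226]
ee_rot: [0.002, 0.77, 0.638, 0.0]
contact_force: [-0.1, -2.6, 5.4]
width: 0.0293
gripper_force: 50.2
```

drive_tool(rows=[[[0,0,0],[0.09,0.5,0],2.6],[[0,0,0],[0.09,0.5,0],2.6],[[0,0,0],[0.09,0.5,0],2.6],[[0,0,0],[0,0.2,0],2.6],[[0,0,0],[0,0,0],2.6],[[0,0,0],[0,0,0],2.6]])

```text
clock: 15.52
position: [0.5352, -0.1105, 0.0226]
ee_rot: [0.004, 0.769, 0.639, -0.001]
contact_force: [-1.0, -9.8, 2.8]
width: 0.0297
gripper_force: 50.0
```

```bash
python3 - <<'E'
from h import *
st=manip.get_state();print(st['position'],st['ee_rot'],st['contact_force'])
s=snap('side','s8.png')
f=lambda im:cv2.resize(im[180:240,215:285],(400,343),interpolation=2)
cv2.imwrite('pics/v8.png',np.hstack([f(cv2.imread('pics/s7.png')),f(s[:,:,::-1])]))
E
```

```text
[ 0.53515789 -0.11050475  0.02263651] [ 3.61349493e-03  7.69414172e-01  6.38739738e-01 -5.67438079e-04] [-0.96773477 -9.8143631   2.77853114]
```

View pics/v8.png

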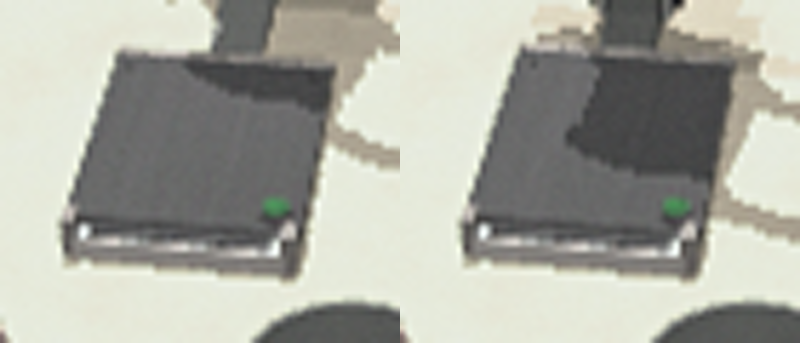

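The plate's far edge has risen by under a pixel, roughly 2–3 mm, and the push force is up. I'll check the lift at sub-pixel level.

```bash
python3 - <<'E'
from h import *
a=cv2.cvtColor(cv2.imread('pics/s7.png'),6).astype(float);b=cv2.cvtColor(cv2.imread('pics/s8.png'),6).astype(float)
def edge(g,c,r0,r1):  # mid-level crossing scanning up from plate to bench
    col=g[r0:r1,c];m=(col[0]+col[-1])/2;i=[k for k in range(len(col)-1) if (col[k]-m)*(col[k+1]-m)<=0][-1]
    return r0+i+(col[i]-m)/(col[i]-col[i+1])
for c in range(238,246): print(c,round(edge(a,c,182,196),2),round(edge(b,c,182,196),2))
for y in(0,3,6):
  p=[proj('side',(x,yy,.019+y/1e3)) for x,yy in((.600,-.060),(.483,-.038))];print(y,np.round(p,2).tolist())
for f in'78': print([int(v) for v in cv2.cvtColor(cv2.imread(f'pics/s{f}.png'),6)[184:196,242]])
E
```

```text
238 188.54 188.02
239 188.58 188.33
240 188.55 188.28
241 189.07 188.33
242 189.09 188.28
243 189.18 184.51
244 189.15 188.28
245 189.21 188.21
0 [[235.73, 189.01], [273.29, 191.75]]
3 [[235.69, 188.22], [273.3, 190.95]]
6 [[235.65, 187.43], [273.31, 190.16]]
[229, 230, 233, 230, 217, 176, 101, 103, 104, 108, 106, 107]
[216, 195, 158, 180, 181, 110, 104, 106, 104, 102, 104, 107]
```

The lift measures about 2.5 mm (the geometry predicts about 2.2 mm). I'll push another 5 mm to centre it in the window.

drive_tool(rows=[[[0,0,0],[0.05,0.25,0],2.6],[[0,0,0],[0.05,0.25,0],2.6],[[0,0,0],[0,0,0],2.6],[[0,0,0],[0,0,0],2.6],[[0,0,0],[0,0,0],2.6],[[0,0,0],[0,0,0],2.6]])

```text
clock: 16.32
position: [0.536, -0.1056, 0.0226]
ee_rot: [0.004, 0.769, 0.639, -0.001]
contact_force: [-1.4, -9.9, 3.8]
width: 0.0293
gripper_force: 50.0
```

```bash
python3 - <<'E'
from h import *
snap('side','s9.png')
I=[cv2.cvtColor(cv2.imread(f'pics/s{k}.png'),6).astype(np.float32) for k in'789']
w=cv2.createHanningWindow((26,12),cv2.CV_32F)
# centroid of dark side: rows 184..196 mean per columns (unshadowed plate corner), plus hinge control
for nm,(r0,r1,c0,c1) in(('edgeL',(183,196,238,247)),('edgeR',(184,198,264,272)),('hinge',(216,232,232,262))):
    print(nm,[float(((I[k][r0:r1,c0:c1]<140).sum(0)).mean().round(2)) for k in range(3)])
s=cv2.imread('pics/s9.png').astype(int);m=((s[:,:,0]-s[:,:,1]>50)&(s[:,:,0]-s[:,:,2]>50))[230:290,250:310];print('cap px',np.argwhere(m).mean(0)+[230,250])
print(manip.get_state()['position'],manip.get_state()['contact_force'],manip.get_state()['gripper_force'])
E
```

```text
edgeL [6.11, 7.33, 7.67]
edgeR [7.5, 11.25, 10.38]
hinge [9.23, 9.2, 9.23]
cap px [252.9        275.33636364]
[ 0.5360224  -0.10559169  0.02260035] [ -1.11515838 -10.25700042   4.288102  ] 50.04111349582672
```

```bash
python3 - <<'E'
from h import *
for k in'079' if 0 else '789':
    g=cv2.cvtColor(cv2.imread(f'pics/s{k}.png'),6).astype(float);e=[]
    for c in range(238,247):
        r=195
        while g[r,c]<140:r-=1
        e.append(r+(g[r,c]-140)/(g[r,c]-g[r+1,c]))
    print(k,np.round(e,2),round(np.median(e),2))
E
```

```text
7 [189.08 189.09 188.91 189.45 189.48 189.6  189.52 189.58 189.59] 189.48
8 [188.43 188.62 188.54 188.59 188.58 188.15 188.69 188.74 188.71] 188.59
9 [188.03 187.64 187.79 188.46 188.65 188.64 188.59 188.59 188.58] 188.58
```

The lift is about 3–4 mm, inside the 1–6 mm window, and the plate rests on the wedge with the grip held. I'm handing in.

```bash
python3 -c "
from rig import job;print(job.sign_off())"
```

```text
the job is handed in; nothing more can be done
None
```

I handed the job in at about 16 s: the cap is in the tub, the vial stood upright in the tray when last seen, and the plate rests about 3–4 mm up (camera estimate) on the wedge, still gripped at 50 N; no verdict came back.

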